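# Mended cups back on their own saucers

## Robot

A 6-joint arm with a two-finger parallel gripper is mounted at the origin on the work surface. World frame = base frame: x ahead of the robot, y to its left, z up, the work surface at z = 0. Lengths are in m, angles in rad, forces in N, time in s.
With the tool pointing down it reaches from about 0.325 to 0.75 m from the base axis. Payload 7.6 kg.
Tool frame: the origin (TCP) lies where the fingers leave the gripper's body, on its centre line; the fingertips stand 73 mm ahead of it and the grasp point (between the pads) lies 54 mm ahead of it; z points along the fingers, y is the line along which they close (so a half turn about z gives the same grasp; the last joint's range is limited). The gripper opens to 85 mm and grips with 20 to 120 N. Pads are 22 mm wide; open, the fingers measure 114 mm over their backs; the gripper's body (76 mm by 85 mm) begins 54 mm behind the grasp point. The pads swing forward as they close: fully open they stand 13 mm farther back than shut.
Start: joints at [-1.178, 0.052, 1.401, -0, 1.689, -0.07], TCP at [0.234, -0.47, 0.304] pointing down, gripper open.
Joint ranges: [-2.9, 2.9], [-0.91, 2.17], [0.12, 2.37], [-1.06, 4.2], [0.26, 2.73], [-2.93, 2.93]. Speed limits (rad/s): [2.57, 2.57, 3.01, 3.14, 3.14, 3.14].

## Interface

Orientations are given as a unit quaternion [w, x, y, z].
In Python, from cell import env, gripper_to, inverse_kinematics, viewer, finish_job gives the robot as it stands. Calls block until the motion is done:
- env.move_to(position, orientation): joint-space move of the TCP to a pose.
- env.servo_line(position, velocity=0.15, frame=None, guard=None): straight line of the TCP; frame=None keeps the orientation; velocity is the mean speed in m/s. With guard (N) it stops when the force on the tool has changed by that much, and returns True; else False.
- env.move_j(angles): joint-space move.
- gripper_to(opening): finger opening in m; the grip force is fixed at half the most; returns when the fingers have stopped.
- env.dwell(seconds).
- inverse_kinematics(position, orientation): joint angles nearest the present ones, or None.
- viewer.read_camera(name): name is "scene" or "top"; returns a dict with "color" (400x640x3 uint8, red, green, blue), "range_z" (400x640 float32, m along the optical axis (not along the pixel's ray), 0 where there is no reading), "intrinsics" (3x3 intrinsics, pixels), "k1" (the pictures are not rectified: a ray, as slopes to the right and down, at radius r is drawn at 1 + k1 r^2 times it, then the intrinsics apply), "R" (3x3) and "t" (3): a world point X has camera coordinates R X + t. Camera axes: x right, y down, z forward; pixel columns grow to the right and rows downward; lengths in m; the calibration is good to about 2 mm. A picture is of the moment at which its call begins.
A pose or a line that the arm cannot do raises env.IKError and nothing moves.
- finish_job(): hands the job in; it is judged then, once.
Trained networks look in a picture, given as the dict that the camera call returned (one of the last four; its "shot" number tells which), for a name from the list of things; names that differ only in an ending like _2 or _b are one class to them, and where a whole thing is asked for, a point or a joint stands for the part that bears it (a point fixed in the world has none). Each returns a list of dicts, best first, with "p" (0 to 1); they miss things now and then, are a little off and sometimes report something else, mostly with a low value. They report only what shows in the picture. A call takes as long as a camera call. They do not tell look-alikes from the thing itself.
- viewer.boxes_of(thing, picture): "uv" ([column, row] in pixels, amid what is visible of it).
- viewer.spot_point(thing, picture): "uv" ([column, row] in pixels: a listed point, or the origin of a listed thing).
Readings, each from a call of its own:
- env.get_time(): time.
- env.get_qpos(): joint angles.
- env.get_joint_vel(): joint speeds.
- env.get_joint_efforts(): joint torques, N m.
- env.get_ee_pos(): TCP position.
- env.get_eef_rot(): TCP orientation.
- env.get_force(): force on the tool from outside, world axes, zero at the start.
- env.get_torque(): the same for the moment, N m.
- env.get_finger_gap(): finger opening in m.
- env.get_grip_force(): force on a finger pad.
Only numpy, scipy, OpenCV 4.12 (cv2) and the standard library are available. Lean on these libraries where they do the work, as an engineer would, in place of code of your own. Each camera call takes 0.05 s, during which the arm holds its last target. There are 200 camera calls.

## Task

The four mended cups have all been left on the wrong saucers: move each one so that it stands upright in the middle of the saucer of its own colour, using the spare wooden coaster as the free spot on the way and leaving the coaster empty at the end. Set the cups down gently without dropping or tipping them over, never stand one on the bench itself (it is dusty), and do not disturb the jar of gold powder.

Things in the scene. Friction and masses are not known exactly. Their poses are not given: they have to be found in the camera images.
- plaid_cup (a point): Centre (on the axis, half-way up, 31 mm above the foot) of the loose plaid cup: round, handleless, white with a cobalt-blue plaid of thin lines, with a gold-mended crack. 62 mm high, open at the top, outside diameter 53 mm at half height, 55 mm at the rim, 42 mm at the foot; wall 4 mm; about 0.14 kg. z is up along its axis. At the start it stands upright on a saucer of another colour.
- green_cup (a point): Centre (on the axis, half-way up, 31 mm above the foot) of the loose green cup: round, handleless, plain celadon green, with a gold-mended crack. 62 mm high, open at the top, outside diameter 53 mm at half height, 55 mm at the rim, 42 mm at the foot; wall 4 mm; about 0.14 kg. z is up along its axis. At the start it stands upright on a saucer of another colour.
- red_cup (a point): Centre (on the axis, half-way up, 31 mm above the foot) of the loose red cup: round, handleless, plain terracotta red-brown, with a gold-mended crack. 62 mm high, open at the top, outside diameter 53 mm at half height, 55 mm at the rim, 42 mm at the foot; wall 4 mm; about 0.14 kg. z is up along its axis. At the start it stands upright on a saucer of another colour.
- black_cup (a point): Centre (on the axis, half-way up, 31 mm above the foot) of the loose black cup: round, handleless, plain glossy black, with a gold-mended crack. 62 mm high, open at the top, outside diameter 53 mm at half height, 55 mm at the rim, 42 mm at the foot; wall 4 mm; about 0.14 kg. z is up along its axis. At the start it stands upright on a saucer of another colour.
- saucer_plaid: The plaid saucer, white with a cobalt-blue plaid of thin lines: round, 104 mm across, fixed to the bench with putty. Origin: centre of its underside on the bench. A flat floor 80 mm across lies 10 mm above the bench; a low sloping rim rises to 14 mm. A cup standing in it has its centre 41 mm above the bench.
- saucer_green: The green saucer, plain celadon green: round, 104 mm across, fixed to the bench with putty. Origin: centre of its underside on the bench. A flat floor 80 mm across lies 10 mm above the bench; a low sloping rim rises to 14 mm. A cup standing in it has its centre 41 mm above the bench.
- saucer_red: The red saucer, plain terracotta red-brown: round, 104 mm across, fixed to the bench with putty. Origin: centre of its underside on the bench. A flat floor 80 mm across lies 10 mm above the bench; a low sloping rim rises to 14 mm. A cup standing in it has its centre 41 mm above the bench.
- saucer_black: The black saucer, plain glossy black: round, 104 mm across, fixed to the bench with putty. Origin: centre of its underside on the bench. A flat floor 80 mm across lies 10 mm above the bench; a low sloping rim rises to 14 mm. A cup standing in it has its centre 41 mm above the bench.
- coaster: The spare place: a square block of pale wood, 100 x 100 x 10 mm, fixed to the bench, empty at the start. Origin: centre of its underside; the top is 10 mm above the bench. A cup standing on it has its centre 41 mm above the bench.
- jar (a point): Centre (24 mm up) of the closed jar of gold powder: 45 mm across, 48 mm high, gold with a white cap, standing loose on the bench. Not part of the job: leave it where it is.
Things that resemble listed ones, but are neither listed nor needed, are in the scene too. Of the things that look like the coaster, the largest one is meant.

How it is judged:
By the outcome, as a careful person would: the job done as asked, in the order asked, and still so for the second after the job is handed in, with the robot touching nothing.
It also fails if it takes over 134 s, if anything falls off the work surface, if the arm or the gripper's body presses on something with over 40 N, if the wrist force passes 120 N, or if a joint passes its speed limit or range.

## Working session

There is one attempt and no reset: what is moved stays moved. The work goes in short steps, each a Python script; the robot and the scene stay as the last script left them, time stands still between calls to the robot, and variables do not carry over. Pictures are saved under pics/ and viewed, at most 14 in all, crops included, and the job is handed in when it is done.

```bash
mkdir -p pics; cat > h.py <<'E'
import numpy as np, cv2
from cell import env, gripper_to, inverse_kinematics, viewer, finish_job
def ray(P,uv):
    K=P["intrinsics"];k=P["k1"]
    d=np.array([(uv[0]-K[0,2])/K[0,0],(uv[1]-K[1,2])/K[1,1]]);s=d.copy()
    for _ in range(20): s=d/(1+k*(s@s))
    return np.array([s[0],s[1],1.])
def at_z(P,uv,z):
    R,t=np.array(P["R"]),np.array(P["t"]); c=-R.T@t; d=R.T@ray(P,uv)
    return c+d*(z-c[2])/d[2]
def save(P,n): cv2.imwrite("pics/"+n,P["color"][:,:,::-1])
E
python3 - <<'E'
from h import *
np.set_printoptions(precision=4,suppress=True)
for c in("top","scene"):
    P=viewer.read_camera(c); save(P,c+"0.png")
    R=np.array(P["R"]);print(c,"cam",-R.T@P["t"],"axis",R[2],P["k1"])
    for n,z in [("plaid_cup",.041),("green_cup",.041),("red_cup",.041),("black_cup",.041),("saucer_plaid",0),("saucer_green",0),("saucer_red",0),("saucer_black",0),("coaster",0),("jar",.024)]:
        for d in viewer.spot_point(n,P)[:4]: print(n,round(d["p"],2),np.round(d["uv"],1),at_z(P,d["uv"],z))
print(env.get_time(),env.get_eef_rot())
E
```

```text
top cam [ 0.3341 -0.0289  0.7912] axis [ 0.1343 -0.0216 -0.9907] -0.07035025828506028
plaid_cup 0.57 [179.6 118.5] [0.6008 0.251  0.041 ]
green_cup 0.95 [225.2 190.4] [0.4478 0.1512 0.041 ]
red_cup 0.69 [414.4 107.3] [ 0.6214 -0.2421  0.041 ]
black_cup 0.86 [312.   98.8] [ 0.6405 -0.026   0.041 ]
saucer_plaid 0.85 [409.4 111.2] [ 0.6279 -0.242  -0.    ]
saucer_plaid 0.35 [230.7 194. ] [0.4462 0.1492 0.    ]
saucer_green 0.75 [308.1 109.9] [ 0.6315 -0.017   0.    ]
saucer_red 0.89 [231.5 195.4] [0.4431 0.1474 0.    ]
saucer_red 0.5 [445.9 201.5] [ 0.425 -0.312  0.   ]
saucer_black 0.71 [185.9 125.5] [0.5991 0.2515 0.    ]
coaster 0.7 [444.5 292.4] [ 0.2333 -0.2991  0.    ]
coaster 0.69 [362.5 192.9] [ 0.4456 -0.1318  0.    ]
coaster 0.67 [384.7 262.4] [ 0.2981 -0.1746  0.    ]
coaster 0.18 [306.3 113.1] [ 0.6242 -0.013   0.    ]
jar 0.67 [445.3 198.2] [ 0.4292 -0.3026  0.024 ]
jar 0.59 [230.5 195.4] [0.4399 0.1441 0.024 ]
scene cam [1.2667 0.3267 0.6108] axis [-0.7853 -0.3309 -0.5233] -0.035908945089410726
plaid_cup 0.75 [412.3 279. ] [0.6011 0.2474 0.041 ]
green_cup 0.73 [388.7 224.7] [0.4424 0.1567 0.041 ]
red_cup 0.56 [195.4 223.8] [ 0.6204 -0.2403  0.041 ]
black_cup 0.67 [277.3 254.7] [ 0.6419 -0.0219  0.041 ]
saucer_plaid 0.84 [196.  239.1] [ 0.6239 -0.2426  0.    ]
saucer_green 0.57 [283.6 268.1] [ 0.6312 -0.0141  0.    ]
saucer_red 0.56 [384.2 238.1] [0.4405 0.1496 0.    ]
saucer_black 0.91 [412.7 297.3] [0.6055 0.2546 0.    ]
coaster 0.92 [275.5 209.6] [ 0.4376 -0.1357  0.    ]
coaster 0.8 [262.8 164.6] [ 0.2325 -0.2875  0.    ]
coaster 0.68 [285.5 181.9] [ 0.2989 -0.1775  0.    ]
jar 0.75 [221.  188.6] [ 0.44   -0.2949  0.024 ]
jar 0.34 [386.  237.4] [0.4687 0.1595 0.024 ]
1.1 [0.     0.9734 0.2293 0.    ]
```

View pics/top0.png

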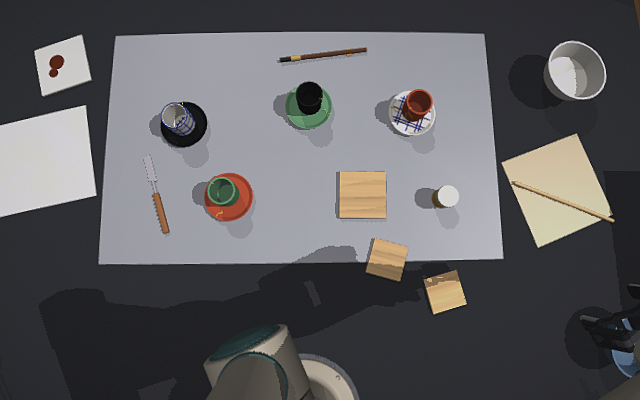

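View pics/scene0.png

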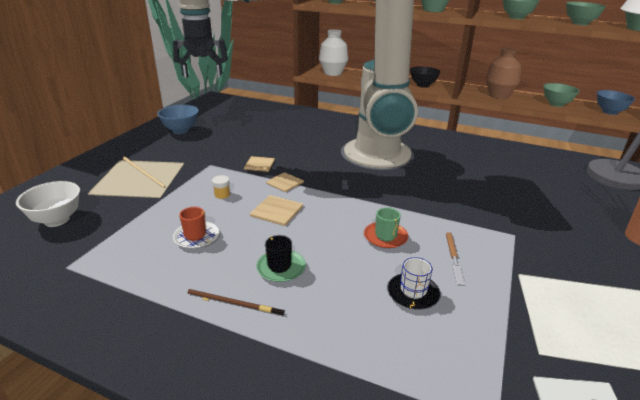

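The top view shows plaid cup on black saucer (185,125), green on red (230,197), black on green (308,105) and red on plaid (412,112). The largest coaster is at (362,194) and the jar at (446,197). Next I refine the positions with depth.

```bash
cat >> h.py <<'E'
from scipy.optimize import least_squares
def cloud(P):
    z=P["range_z"]; v,u=np.mgrid[0:400,0:640]; K=P["intrinsics"]
    uv=np.stack([u.ravel(),v.ravel()],1).astype(float).reshape(-1,1,2)
    s=cv2.undistortPoints(uv,np.array(K,float),np.array([P["k1"],0,0,0,0.])).reshape(-1,2)
    d=z.ravel()
    X=np.c_[s*d[:,None],d]; X=(X-np.array(P["t"]))@np.array(P["R"]); X[d==0]=np.nan
    return X
def circ(X,c0,r):
    f=lambda p:np.hypot(*(X-p).T)-r
    s=least_squares(f,c0,loss="soft_l1",f_scale=.002); return s.x,np.median(abs(s.fun)),len(X)
def cup_fit(X,c):   # outer wall/rim silhouette points, upper part of cup
    m=(np.hypot(X[:,0]-c[0],X[:,1]-c[1])<.045)&(X[:,2]>.066)&(X[:,2]<.078)
    return circ(X[m][:,:2],c,.026)
def saucer_fit(X,c): # floor+rim outline points: mid of extremes by rays
    m=(np.hypot(X[:,0]-c[0],X[:,1]-c[1])<.07)&(X[:,2]>.006)&(X[:,2]<.022)
    Y=X[m][:,:2]
    if len(Y)<30:return None
    h=cv2.convexHull((Y*1000).astype(np.float32)).reshape(-1,2)/1000
    return circ(h,c,.0515)
CUPS=dict(plaid=(.601,.249),green=(.445,.154),red=(.621,-.241),black=(.641,-.024))
SAU=dict(plaid=(.626,-.242),green=(.631,-.0155),red=(.442,.1485),black=(.602,.253))
E
python3 - <<'E'
from h import *
np.set_printoptions(precision=4,suppress=True)
for c in("top","scene"):
    X=cloud(viewer.read_camera(c)); print(c)
    b=(X[:,0]>.35)&(X[:,0]<.7)&(abs(X[:,1])<.3)&(X[:,2]<.005); print("bench z",np.median(X[b,2]))
    for n in CUPS:
        cu=CUPS[n];m=np.hypot(X[:,0]-cu[0],X[:,1]-cu[1])<.045
        print(n,"cup",cup_fit(X,CUPS[n]),"zmax",np.nanpercentile(X[m,2],99),"saucer",saucer_fit(X,SAU[n]))
    m=(np.hypot(X[:,0]-.441,X[:,1]+.134)<.075)&(X[:,2]>.006)&(X[:,2]<.02)
    print("coaster",cv2.minAreaRect((X[m][:,:2]*1000).astype(np.float32)))
E
```

```text
top
bench z 0.000511769917075795
plaid cup (array([0.5966, 0.2507]), np.float64(0.001038552590295191), 226) zmax 0.07416491012361438 saucer (array([ 0.621 , -0.2436]), np.float64(0.0006108028257279657), 37)
green cup (array([0.4432, 0.1522]), np.float64(0.001319251529544839), 198) zmax 0.07308902303812925 saucer (array([ 0.6368, -0.0173]), np.float64(0.00026336492255230395), 36)
red cup (array([ 0.6221, -0.2435]), np.float64(0.0011327226011705743), 201) zmax 0.07362237339339532 saucer (array([0.4389, 0.1514]), np.float64(0.0007507412791738846), 45)
black cup (array([ 0.6388, -0.0197]), np.float64(0.0010933356903818185), 177) zmax 0.07346336057420931 saucer (array([0.5986, 0.2532]), np.float64(0.0005513085591465385), 30)
coaster ((441.4111022949219, -130.35507202148438), (99.42798614501953, 100.46582794189453), 89.03054809570312)
scene
bench z 0.0009571539043130904
plaid cup (array([0.6002, 0.252 ]), np.float64(0.0009243902097499611), 264) zmax 0.07392193392328587 saucer (array([ 0.6205, -0.2422]), np.float64(0.0004816257402147049), 24)
green cup (array([0.4467, 0.1527]), np.float64(0.0011677346813659395), 170) zmax 0.07345599535531498 saucer (array([ 0.6373, -0.0181]), np.float64(0.0006514955015398186), 30)
red cup (array([ 0.6246, -0.2426]), np.float64(0.0011851013277810896), 178) zmax 0.07320290055775099 saucer (array([0.4408, 0.1511]), np.float64(0.0004544126334729143), 26)
black cup (array([ 0.6417, -0.0196]), np.float64(0.0012068263907931333), 208) zmax 0.0732389970846694 saucer (array([0.5997, 0.2526]), np.float64(0.00025060937224607657), 26)
coaster ((444.16009521484375, -130.1910400390625), (101.42681121826172, 103.6685791015625), 88.84957122802734)
```

```bash
cat >> h.py <<'E'
CUPP=dict(plaid=(.5985,.2513),green=(.445,.1525),red=(.6233,-.243),black=(.6402,-.0197))
DST=dict(plaid=(.6207,-.243),green=(.637,-.0177),red=(.440,.1513),black=(.599,.253),coaster=(.4425,-.1303))
ZT=.25; GZ=.046+.054
def ori(p):
    a=np.arctan2(p[1],p[0])+np.pi/2
    return [0,np.cos(a/2),np.sin(a/2),0]
def pick(p):
    env.move_to([*p,ZT],ori(p))
    b=env.servo_line([*p,GZ+.03],.15,guard=10) or env.servo_line([*p,GZ],.05,guard=10)
    if b: raise RuntimeError("contact on way down")
    gripper_to(.03); f0=env.get_force()
    print("gap",env.get_finger_gap(),"grip",env.get_grip_force(),"F",f0)
    env.servo_line([*p,GZ+.02],.04); env.servo_line([*p,ZT],.15)
    print("lifted gap",env.get_finger_gap(),env.get_force())
def place(p):
    env.move_to([*p,ZT],ori(p))
    if env.servo_line([*p,GZ+.02],.12,guard=12): raise RuntimeError("early contact")
    if env.servo_line([*p,GZ+.004],.03,guard=12): raise RuntimeError("early contact")
    b=env.servo_line([*p,GZ-.004],.01,guard=3)
    print("touch",b,"z",env.get_ee_pos()[2]-GZ,env.get_force())
    gripper_to(.085); env.dwell(.2)
    env.servo_line([*p,GZ+.07],.08); env.servo_line([*p,ZT],.2)
    print("t",env.get_time())
E
python3 - <<'E'
from h import *
np.set_printoptions(precision=4,suppress=True)
pick(CUPP["red"]); place(DST["coaster"])
P=viewer.read_camera("scene"); save(P,"s1.png"); print(cup_fit(cloud(P),DST["coaster"]),env.get_qpos())
E
```

```text
gap 0.052143453940692364 grip 62.74535275023169 F [-1.9986  0.9489  3.9878]
lifted gap 0.05251294703670202 [ 0.3026  0.3796 -1.5349]
touch True z 0.0007009741700038513 [-0.9928  1.0112  4.7994]
t 12.0917
(array([ 0.4443, -0.1318]), np.float64(0.0011735919981065608), 143) [-0.3665 -0.105   1.6665 -0.      1.5848 -0.0801]
```

View pics/s1.png

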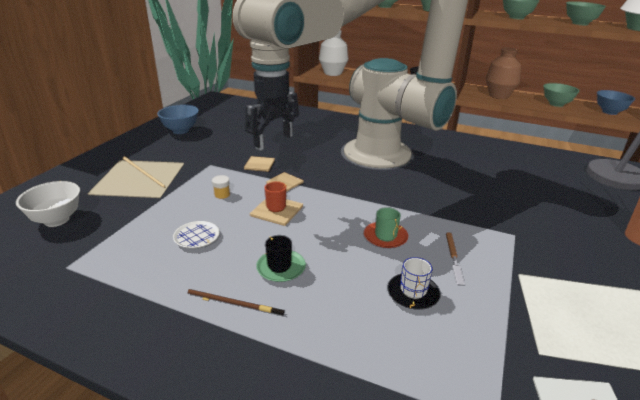

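The red cup (275,197) stands on the coaster, and the plaid saucer (196,236) is empty. I continue the cycle.

```bash
python3 - <<'E'
from h import *
np.set_printoptions(precision=4,suppress=True)
for n in ("plaid","black","green"):
    print(n); pick(CUPP[n]); place(DST[n])
    X=cloud(viewer.read_camera("scene")); print("cup",cup_fit(X,DST[n])[:2],"target",DST[n],"saucer now",saucer_fit(X,DST[n])[0])
    Xt=cloud(viewer.read_camera("top"))
    try: print("top cup",cup_fit(Xt,DST[n])[:2])
    except Exception as e: print(e)
print("pick red"); pick(DST["coaster"]); place(DST["red"])
env.move_to([.30,-.35,.3],ori((.30,-.35)))
for c in("scene","top"):
    P=viewer.read_camera(c); save(P,c+"2.png"); X=cloud(P)
    for n in CUPP: print(c,n,cup_fit(X,DST[n])[:2],saucer_fit(X,DST[n])[0])
print(env.get_time())
E
```

```text
plaid
gap 0.052949174365401155 grip 62.60755282652099 F [-3.0715 -1.9088  4.855 ]
lifted gap 0.0528022611416476 [-0.3621  0.7611 -2.8358]
touch True z 0.0008586415105921591 [ 0.4601 -0.3335  4.7226]
t 23.8333
cup (array([ 0.6225, -0.2399]), np.float64(0.0011116303610911593)) target (0.6207, -0.243) saucer now [ 0.6208 -0.2424]
top cup (array([ 0.6188, -0.2398]), np.float64(0.0008797123054882748))
black
gap 0.052287032268822566 grip 62.51177165466909 F [-3.0795  0.8612  4.8595]
lifted gap 0.05221656244809639 [-0.2639  1.104  -1.4241]
touch True z 0.0007193304286866042 [-0.8692 -0.2676  5.8409]
t 34.275
cup (array([0.6007, 0.2523]), np.float64(0.0010486620856992972)) target (0.599, 0.253) saucer now [0.5993 0.2526]
top cup (array([0.5976, 0.2511]), np.float64(0.0010756587263122484))
green
gap 0.05260406285945311 grip 61.853810176835395 F [-2.6572 -1.2243  5.223 ]
lifted gap 0.05204947416518488 [ 0.2575  0.3118 -0.8573]
touch True z 0.0006422659621345694 [-1.2461  0.61    6.0965]
t 44.525
cup (array([ 0.6386, -0.0167]), np.float64(0.0012496468472608258)) target (0.637, -0.0177) saucer n
[... 387 characters left out ...]
en (array([ 0.6388, -0.0168]), np.float64(0.0012175056765867769)) [ 0.6375 -0.0187]
scene red (array([0.4425, 0.1492]), np.float64(0.0012356981096156745)) [0.4406 0.151 ]
scene black (array([0.6009, 0.2523]), np.float64(0.0011479575887156437)) [0.5995 0.2527]
top plaid (array([ 0.6201, -0.2407]), np.float64(0.0011870409343761636)) [ 0.6204 -0.2438]
top green (array([ 0.6359, -0.0167]), np.float64(0.001049062148805414)) [ 0.6368 -0.0175]
top red (array([0.4395, 0.1491]), np.float64(0.0012952258365887936)) [0.4389 0.1516]
top black (array([0.5976, 0.2511]), np.float64(0.0010659910435966199)) [0.599  0.2532]
56.9833
  return _methods._mean(a, axis=axis, dtype=dtype,
  ret = ret.dtype.type(ret / rcount)
```

View pics/scene2.png

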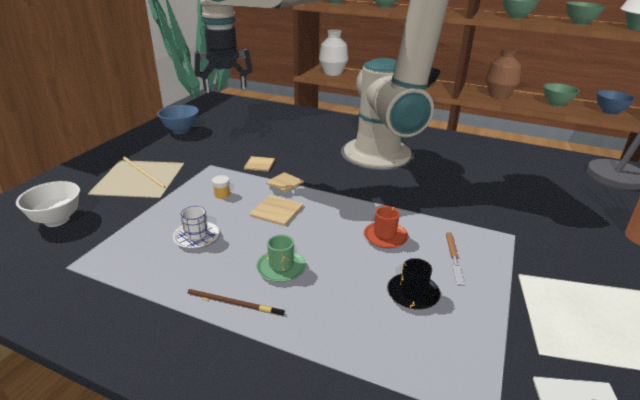

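View pics/top2.png

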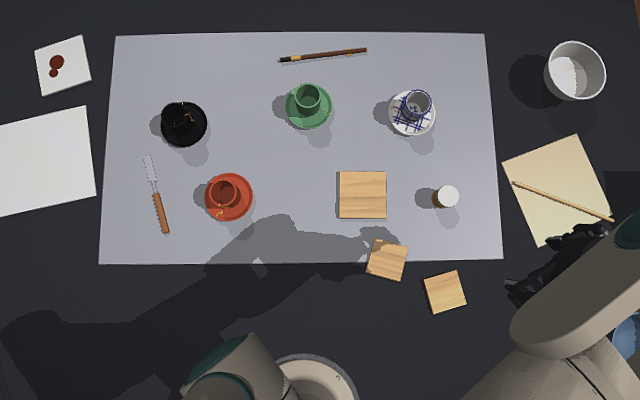

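Both pictures show every cup upright on its own saucer: plaid (196,228), green (281,258), red (387,228), black (415,282). The fits put each within about 3 mm of centre. The coaster is empty and the jar is still at (446,197).

```bash
python3 -c "
from h import *
print(finish_job())"
```

```text
the job is handed in; nothing more can be done
None
```

All four cups stand upright on the saucers of their own colour, within about 3 mm of centre by the camera fits. The coaster is empty, the jar is where it was, and the job was handed in at about 57 s.

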